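# Lock the tiffin into its carrying rack

### The job

Lay the loose wooden bar, grip upwards, across the tiffin rack over the tiffin, centred so that both ends lie fully down in the notches of the two side panels, and let go of it. Then slide the steel bolt fully home across the bar's end into its keeper, so that the bar is locked in. Leave the tiffin standing as it is, and do not disturb the tumblers, the jar or the pan.

Things in the scene. Friction and masses are not known exactly. Their poses are not given: they have to be found in the camera images.
- rack: Pale wooden tiffin rack fixed to the counter. Origin on the counter midway between its two side panels, in line with their notches; z up, y towards the left panel, x away from the robot (yaw within 0.35 rad). Base board 15 mm thick, x -140 to 75, y -135 to 135 mm. Panels 32 mm thick, centred at y = -101 and 101, x -140 to 60, tops at z 139 mm. The bolt is on top of the left (+y) panel.
- rack_seat (a point): Where the bar's origin belongs: midway between the two notches at the height of their floors (rack x 0, y 0, z 121 mm), axes as the rack's. Each panel has one notch, open at the top, right through the panel along y, 32 mm wide (x -16 to 16 mm) and 18 mm deep.
- bar: Loose pale wooden bar, about 0.2 kg, 24 mm wide (x), 250 mm long (y), 18 mm thick (z), lying flat on the counter, grip upwards. On its middle stands a wooden grip block, 18 mm wide (x), 50 mm long (y), from z = 18 to 52 mm. Origin at the centre of the underside, z up. The ends are alike: it may be laid either way round.
- bolt (a joint): Travel of the steel bolt along the rack's +x, in m: 0 drawn back, 0.075 fully home at its end stop; starts at 0 to 0.014. About 2 N of friction; stays where left. Its rod, 10 mm across, runs in a slotted track at rack y 101, z 147 mm, tip at x = -38 mm + travel: at first clear of the notch, it passes 3 mm above a seated bar into the keeper beyond. A bar not fully down blocks it.
- bolt_handle (a point): Centre of the top of the bolt's handle, an upright round steel pin 14 mm in diameter that moves with the bolt (rack x = -108 mm + travel, y = 101 mm). Its top is at z = 195 mm; 41 mm of it stands free above the track's cheeks. Axes as the rack's.
- keeper (a point): Centre of the top of the bolt's keeper, a steel staple on the left panel just beyond its notch, 25 mm long (rack x 20 to 45 mm), 22 mm wide, its top at z = 157 mm. The bolt's track lies on the notch's other side: rack x -135 to -20 mm, 22 mm wide over its two cheeks, which rise to z = 154 mm.
- tiffin: Steel two-tier tiffin stack with side latches, round, 120 mm across, 100 mm high, about 0.8 kg, standing loose on the rack's base board between the panels; its lid ends 6 mm below the seated bar. Origin at the centre of its underside, z up.
- tumbler0: Glass tumbler, 68 mm across the rim, 100 mm high, open top; origin at the centre of its underside, z up. Bystander.
- tumbler1: A second, like glass tumbler. Bystander.
- jar: White plastic jar with screw-top lid, 90 mm across, 130 mm high; origin at the centre of its underside, z up. Bystander.
- pan: Aluminium chai pan, 140 mm across, 75 mm high, on a green silicone trivet 6 mm thick; its black handle reaches 200 mm along the pan's -x, 75 mm above its underside. Origin at the centre of its underside, z up. Bystander.
Not all that is in view belongs to the job. What is shaped like the tiffin but purple or turquoise is not meant.

How it is judged:
By the outcome, as a careful person would: the job done as asked, in the order asked, and still so for the second after the job is handed in, with the robot touching nothing.
It also fails if it takes over 56 s, if anything falls off the work surface, if the arm or the gripper's body presses on something with over 40 N, if the wrist force passes 120 N, or if a joint passes its speed limit or range.

### The arm

A 6-joint arm with a two-finger parallel gripper is mounted at the origin on the work surface. World frame = base frame: x ahead of the robot, y to its left, z up, the work surface at z = 0. Lengths are in m, angles in rad, forces in N, time in s.
With the tool pointing down it reaches from about 0.225 to 0.875 m from the base axis. Payload 3.4 kg.
Tool frame: the origin (TCP) lies midway between the tips of the shut fingers; the grasp point (between the pads) lies 19 mm behind it (manip.grip_point_offset is the distance from the TCP to the grasp point, in m); z points along the fingers, y is the line along which they close (so a half turn about z gives the same grasp; the last joint's range is limited). The gripper opens to 85 mm and grips with 20 to 120 N. Pads are 22 mm wide; open, the fingers measure 114 mm over their backs; the gripper's body (76 mm by 85 mm) begins 54 mm behind the grasp point. The pads swing forward as they close: fully open they stand 13 mm farther back than shut.
Start: joints at [-1.233, 0.276, 1.505, -0, 1.361, -0.121], TCP at [0.255, -0.516, 0.231] pointing down, gripper open.
Joint ranges: [-2.89, 2.89], [-0.75, 2.08], [0.22, 2.7], [-1.18, 4.32], [0.11, 2.71], [-2.7, 2.7]. Speed limits (rad/s): [2.57, 2.57, 3.14, 3.14, 3.14, 3.14].

### API

Orientations are given as a unit quaternion [w, x, y, z].
In Python, from rig import manip gives the robot as it stands.
- The arm moves only by the shell command python3 -m handwheel 'ROWS' [FORCE]. ROWS is JSON, a list of rows, each an object with "translation": the shift along the tool's x, y, z in m, a list of three; "angular": the turn, a rotation vector about the tool's x, y, z in degrees, a list of three; "hand": the closure, from 0 (fully open) to 1 (shut). A call has 1 to 10 rows; each row shifts and turns the commanded pose from where the row before left it, along the tool's axes as they then stand; what a row does not reach is not made up. A row lasts 1/12 s, in which the tool goes at most 41.7 mm and 7.16 degrees, less where a joint would pass 70% of its speed; a pose out of reach is approached as far as the arm can. A call with a gripper value outside its range is refused whole. The fingers move at their own pace and stop on an object; FORCE is the grip in N (left out, the last holds). Time passes only in rows, so rows that do not move let the fingers close. It gives the time, the measured TCP pose, the force, the opening and the grip force at its end, in the units of the state.
- manip.get_state(): the state, without advancing time (a new reading comes with each control period).
- manip.get_image(name): name is "scene" or "top" or "wrist"; returns the picture (420x560x3 uint8, red, green, blue); there is no depth.
- manip.camera_info(name): a dict with "camera_matrix" (3x3 intrinsics, pixels), "k1" (the pictures are not rectified: a ray, as slopes to the right and down, at radius r is drawn at 1 + k1 r^2 times it, then the intrinsics apply), "eye" and "orientation" of the camera in the world; the wrist camera has in their place "tool_from_camera" (4x4, takes a point from camera to tool coordinates, whose origin is the TCP and whose axes are the flange's). Camera axes: x right, y down, z forward; pixel columns grow to the right and rows downward; lengths in m; the calibration is good to about 2 mm. A picture is of the moment at which its call begins: read the wrist's pose just before it. camera_info takes no time and is no camera call.
- manip.sign_off(): hands the job in; it is judged then, once.
The state is a dict: "clock": time; "qpos": joint angles; "qd": joint speeds; "effort": joint torques, N m; "position": TCP position; "ee_rot": TCP orientation; "contact_force": force on the tool from outside, world axes, zero at the start; "moment": the same for the moment, N m; "width": finger opening in m; "gripper_force": force on a finger pad.
Only numpy, scipy, OpenCV 4.12 (cv2) and the standard library are available. Lean on these libraries where they do the work, as an engineer would, in place of code of your own. Each camera call takes 0.05 s, during which the arm holds its last target. There are 200 camera calls.

## Working session

There is one attempt and no reset: what is moved stays moved. The work goes in short steps, Python scripts to look and compute and a shell command to move; the robot and the scene stay as the last step left them, time stands still between calls to the robot, and variables do not carry over. Pictures are saved under pics/ and viewed, at most 10 in all, crops included, and the job is handed in when it is done.

```bash
ls; mkdir -p pics; python3 - <<'E'
from rig import manip
import cv2,numpy as np
for n in("scene","top"):
    i=manip.get_image(n); cv2.imwrite(f"pics/{n}0.png",i[:,:,::-1]); print(n,manip.camera_info(n))
print(manip.camera_info("wrist")); print(manip.get_state())
E
```

```text
pics
scene {'camera_matrix': array([[529.70899758,   0.        , 280.5421701 ],
       [  0.        , 529.70899758, 207.66440861],
       [  0.        ,   0.        ,   1.        ]]), 'k1': -0.19212338665111234, 'eye': array([ 1.81666384, -0.42314072,  1.01514909]), 'orientation': array([-0.38177303,  0.72268648,  0.50834767, -0.27121257])}
top {'camera_matrix': array([[397.01580225,   0.        , 273.25562447],
       [  0.        , 397.01580225, 216.99492937],
       [  0.        ,   0.        ,   1.        ]]), 'k1': 0.020626945217745392, 'eye': array([4.06070360e-01, 6.25110073e-04, 1.37782631e+00]), 'orientation': array([ 0.04180912, -0.7049474 ,  0.70558636, -0.05872855])}
{'camera_matrix': array([[297.03328798,   0.        , 278.44230791],
       [  0.        , 297.03328798, 206.61240686],
       [  0.        ,   0.        ,   1.        ]]), 'k1': 0.017969709611655824, 'tool_from_camera': array([[-1.01892355e-05, -9.48860369e-01, -3.15696057e-01,
         8.04995987e-02],
       [ 9.99999941e-01,  9.85723417e-05, -3.28545831e-04,
         9.67754325e-04],
       [ 3.42863018e-04, -3.15696042e-01,  9.48860312e-01,
        -1.41328282e-01],
       [ 0.00000000e+00,  0.00000000e+00,  0.00000000e+00,
         1.00000000e+00]])}
{'clock': 0.1, 'qpos': array([-1.23303878e+00,  2.76516145e-01,  1.50602778e+00, -2.73452594e-05,
        1.36071492e+00, -1.20974588e-01]), 'qd': array([ 0.00146036, -0.00026897, -0.00043405, -0.00042608,  0.00024285,
        0.00062802]), 'effort': array([ 1.63211513e-03, -4.17698157e+01, -2.46405047e+01, -9.16372778e-05,
        5.73500904e-03,  9.15562964e-06]), 'position': array([ 0.25445292, -0.51508885,  0.23052666]), 'ee_rot': array([-8.26762308e-04,  9.73809733e-01,  2.27362948e-01, -1.03415163e-04]), 'contact_force': array([0.68907751, 0.87738131, 0.09689976]), 'moment': array([0.0375634 , 0.00745159, 0.00568034]), 'gripper_force': 0.0, 'width': 0.08533300293988565}
```

View pics/scene0.png

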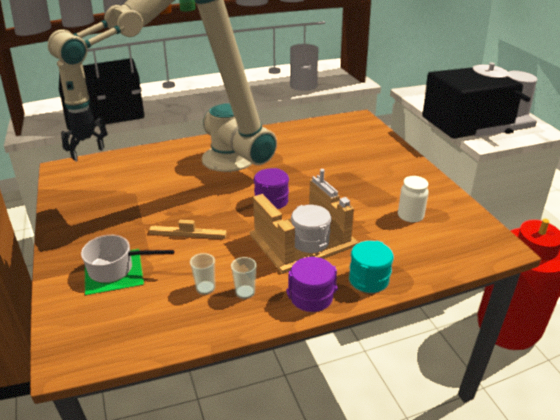

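View pics/top0.png

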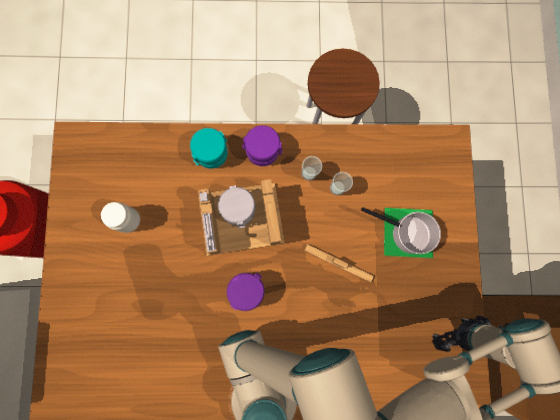

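The top view shows the rack with the steel tiffin at about (236,205) and the bolt panel on the left at about (209,230). The bar lies from (306,247) to (374,278). The purple stacks at (262,145) and (245,292) and the turquoise one at (208,148) are decoys. The steel stack inside the rack is the one meant. I'll check this in an enlarged crop.

```bash
cat > h.py <<'E'
from rig import manip
import cv2,numpy as np
from scipy.spatial.transform import Rotation as R
def quat(q): return R.from_quat(np.r_[q[1:],q[0]])
def cam(n,st=None):
    c=manip.camera_info(n)
    if n=="wrist":
        st=st or manip.get_state(); T=c["tool_from_camera"]; r=quat(st["ee_rot"]).as_matrix()
        return c,r@T[:3,:3],r@T[:3,3]+st["position"]
    return c,quat(c["orientation"]).as_matrix(),np.array(c["eye"])
def ray(C,uv):
    c,M,e=C; K=c["camera_matrix"]; uv=np.asarray(uv,float).reshape(-1,1,2)
    p=cv2.undistortPoints(uv,K,np.array([c["k1"],0,0,0.]),None,None,None)[:,0] if 0 else None
    d=(uv[:,0]-[K[0,2],K[1,2]])/[K[0,0],K[1,1]]; s=d.copy()
    for _ in range(20): s=d/(1+c["k1"]*(s**2).sum(1,keepdims=True))
    return e,np.c_[s,np.ones(len(s))]@M.T
def plane(C,uv,z):
    e,d=ray(C,uv); return (e+d*((z-e[2])/d[:,2:]))[:,:2]
def proj(C,P):
    c,M,e=C; q=(np.atleast_2d(P)-e)@M; s=q[:,:2]/q[:,2:]
    s=s*(1+c["k1"]*(s**2).sum(1,keepdims=True)); K=c["camera_matrix"]
    return s*[K[0,0],K[1,1]]+[K[0,2],K[1,2]]
E
python3 - <<'E'
import cv2
i=cv2.imread("pics/top0.png")[170:300,180:390]
cv2.imwrite("pics/c1.png",cv2.resize(i,None,fx=3.8,fy=3.8,interpolation=cv2.INTER_CUBIC))
E
```

```text
(no output)
```

View pics/c1.png

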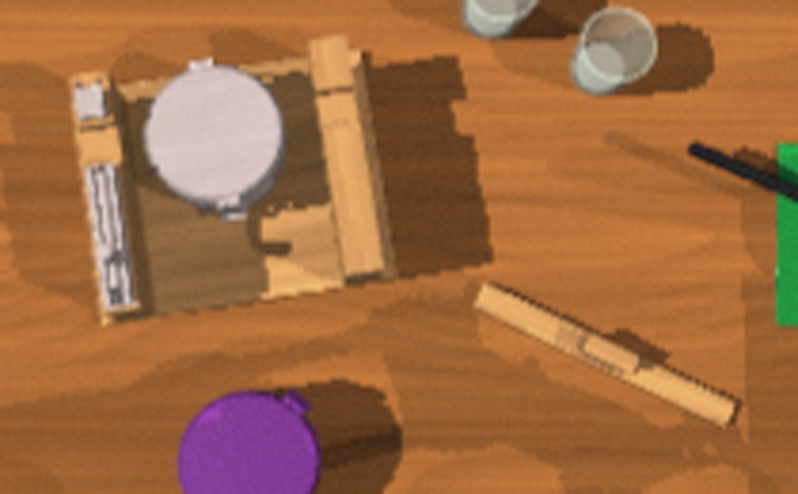

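The crop confirms it: the steel stack with latches stands in the rack, at crop (215,135). The bolt track is on the left panel and the keeper beyond the notch, at crop (90,100). The loose bar's grip is at crop (610,350).

```bash
python3 - <<'E'
from h import *
C=cam("top"); i=cv2.imread("pics/top0.png")
f=lambda p:np.array(p)/3.8+[180,170]-0.37
hsv=cv2.cvtColor(i,cv2.COLOR_BGR2HSV)
print("bar,table hsv",hsv[258,325],hsv[270,310],hsv[230,225+44])
m=((hsv[...,0]>9)&(hsv[...,0]<25)&(hsv[...,1]<150)&(hsv[...,2]>130)).astype(np.uint8)
m[:235]=0;m[300:]=0;m[:,:300]=0;m[:,385:]=0
n,l,s,c=cv2.connectedComponentsWithStats(m); k=1+s[1:,4].argmax(); print(s[k])
pts=np.argwhere(l==k)[:,::-1]
w=plane(C,pts,.018); r=cv2.minAreaRect((w*1000).astype(np.float32)); print("rect mm",r)
e=plane(C,f([[484,282],[474,304],[740,400],[725,427]]),.018); print("man",e.round(4),e.mean(0))
g=plane(C,f([[583,332],[640,357],[637,375],[580,349]]),.052);print("grip",g.mean(0))
L=plane(C,f([[70,77],[107,72],[102,325],[140,310]]),.139);print("L",L.round(4))
Rr=plane(C,f([[309,42],[347,37],[345,280],[387,275]]),.139);print("R",Rr.round(4))
t=plane(C,f([[215,135]]),.115);print("tiff",t)
E
```

```text
bar,table hsv [ 16 140 227] [ 13 177 156] [ 15 142 205]
[305 245  68  37 524]
rect mm ((443.2320251464844, -254.5143280029297), (248.54286193847656, 25.289865493774414), 64.17569732666016)
man [[ 0.5079 -0.1479]
 [ 0.488  -0.1386]
 [ 0.4021 -0.3761]
 [ 0.3782 -0.3617]] [ 0.44405255 -0.25607136]
grip [ 0.44284481 -0.25388151]
L [[0.6701 0.2087]
 [0.6744 0.1781]
 [0.4641 0.1778]
 [0.4762 0.1472]]
R [[ 0.7006  0.0097]
 [ 0.705  -0.0223]
 [ 0.5006 -0.0203]
 [ 0.5046 -0.0548]]
tiff [[0.62543566 0.08931699]]
```

```bash
python3 -m handwheel '[{"translation":[0.0285,-0.015,0.003],"angular":[0,0,0],"hand":0},{"translation":[0.0285,-0.015,0.003],"angular":[0,0,0],"hand":0},{"translation":[0.0285,-0.015,0.003],"angular":[0,0,0],"hand":0},{"translation":[0.0285,-0.015,0.003],"angular":[0,0,0],"hand":0},{"translation":[0.0285,-0.015,0.003],"angular":[0,0,0],"hand":0},{"translation":[0.0285,-0.015,0.003],"angular":[0,0,0],"hand":0},{"translation":[0.0285,-0.015,0.003],"angular":[0,0,0],"hand":0},{"translation":[0.0285,-0.015,0.003],"angular":[0,0,0],"hand":0},{"translation":[0.0285,-0.015,0.003],"angular":[0,0,0],"hand":0},{"translation":[0.0285,-0.015,0.003],"angular":[0,0,0],"hand":0}]' 40
python3 -m handwheel '[{"translation":[0,0,0],"angular":[0,0,-6.35],"hand":0},{"translation":[0,0,0],"angular":[0,0,-6.35],"hand":0},{"translation":[0,0,0],"angular":[0,0,-6.35],"hand":0},{"translation":[0,0,0],"angular":[0,0,-6.35],"hand":0},{"translation":[0,0,0],"angular":[0,0,-6.35],"hand":0},{"translation":[0,0,0],"angular":[0,0,-6.35],"hand":0},{"translation":[0,0,0],"angular":[0,0,0],"hand":0},{"translation":[0,0,0],"angular":[0,0,0],"hand":0}]'
cat >> h.py <<'E'
def snap(n,name):
    st=manip.get_state(); C=cam(n,st); i=manip.get_image(n)[:,:,::-1].copy(); cv2.imwrite(f"pics/{name}.png",i); return st,C,i
def delta(st,P):
    "tool-axes shift from the present TCP to world P"
    return quat(st["ee_rot"]).inv().apply(np.array(P)-st["position"]).round(4)
def yawx(st):
    x=quat(st["ee_rot"]).as_matrix()[:,0]; return np.degrees(np.arctan2(x[1],x[0]))
E
python3 - <<'E'
from h import *
st,C,i=snap("wrist","w1"); print(st["position"],yawx(st),quat(st["ee_rot"]).as_matrix()[:,2])
E
```

```text
clock: 0.93
position: [0.4442, -0.2533, 0.2009]
ee_rot: [-0.0, 0.974, 0.227, -0.0]
contact_force: [0.2, -0.6, -0.2]
width: 0.0854
gripper_force: 0.0
clock: 1.6
position: [0.4435, -0.2547, 0.201]
ee_rot: [-0.0, 0.847, 0.532, -0.0]
contact_force: [0.4, 0.1, -0.4]
width: 0.0852
gripper_force: 0.0
[ 0.44354948 -0.25469189  0.20098741] 64.23051896776528 [-5.92340213e-04  3.80345871e-04 -9.99999752e-01]
```

View pics/w1.png

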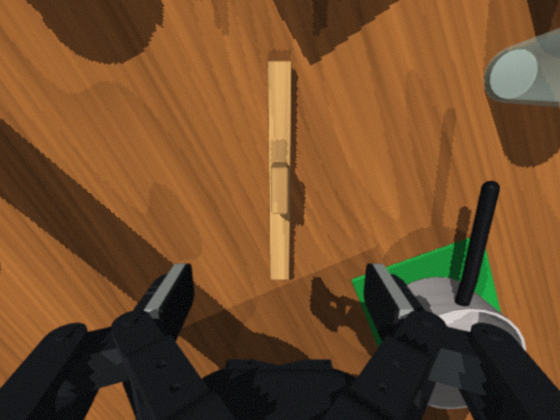

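The wrist view shows the bar upright in the picture, with its top from (268..291,62) to (271..289,279). The grip is at about (280,165..213), between the finger lines. The pan is at (450,320).

```bash
python3 - <<'E'
from h import *
i=cv2.imread("pics/w1.png"); st=manip.get_state(); C=cam("wrist",st)
hsv=cv2.cvtColor(i,cv2.COLOR_BGR2HSV)
m=((hsv[...,0]>9)&(hsv[...,0]<25)&(hsv[...,1]<150)&(hsv[...,2]>130)).astype(np.uint8)
n,l,s,c=cv2.connectedComponentsWithStats(m[:, :]); k=l[100,280]; print(s[k])
p=plane(C,np.argwhere(l==k)[:,::-1],.018); print(cv2.minAreaRect((p*1000).astype(np.float32)))
e=plane(C,[[267.5,61],[291.5,61],[270.5,279],[289.5,279]],.018); print(e.mean(0),np.degrees(np.arctan2(*( (e[:2].mean(0)-e[2:].mean(0))[::-1]))),np.linalg.norm(e[0]-e[1]),np.linalg.norm(e[2]-e[3]),np.linalg.norm(e[0]-e[2]))
g=plane(C,[[271.5,164],[288.5,164],[271.5,213],[288.5,213]],.052); print(g.mean(0))
b=e.mean(0); print(delta(st,[*b,.022]))
E
```

```text
[ 268   61   23  219 4380]
((444.61474609375, -255.04312133789062), (246.70851135253906, 23.171756744384766), 64.31654357910156)
[ 0.4451422  -0.25530362] 64.44578570240428 0.0236633465536535 0.023762929459823827 0.24669805282799742
[ 0.44608898 -0.25361919]
[0.0002 0.0017 0.1791]
```

```bash
python3 -m handwheel '[{"translation":[0.0005,0.0012,0.028],"angular":[0,0,0],"hand":0},{"translation":[0,0,0.03],"angular":[0,0,0],"hand":0},{"translation":[0,0,0.03],"angular":[0,0,0],"hand":0},{"translation":[0,0,0.03],"angular":[0,0,0],"hand":0},{"translation":[0,0,0.03],"angular":[0,0,0],"hand":0},{"translation":[0,0,0.02],"angular":[0,0,0],"hand":0},{"translation":[0,0,0.01],"angular":[0,0,0],"hand":0},{"translation":[0,0,0],"angular":[0,0,0],"hand":0},{"translation":[0,0,0],"angular":[0,0,0],"hand":0}]' 
python3 -m handwheel '[{"translation":[0,0,0],"angular":[0,0,0],"hand":1},{"translation":[0,0,0],"angular":[0,0,0],"hand":1},{"translation":[0,0,0],"angular":[0,0,0],"hand":1},{"translation":[0,0,0],"angular":[0,0,0],"hand":1},{"translation":[0,0,0],"angular":[0,0,0],"hand":1},{"translation":[0,0,0],"angular":[0,0,0],"hand":1},{"translation":[0,0,0],"angular":[0,0,0],"hand":1},{"translation":[0,0,0],"angular":[0,0,0],"hand":1}]' 60
```

```text
clock: 2.4
position: [0.4453, -0.2552, 0.0235]
ee_rot: [0.0, 0.846, 0.532, -0.0]
contact_force: [-0.4, 0.6, -0.1]
width: 0.0855
gripper_force: 0.0
clock: 3.07
position: [0.4453, -0.2551, 0.0239]
ee_rot: [0.0, 0.846, 0.533, 0.0]
contact_force: [-0.6, -0.0, 5.6]
width: 0.017
gripper_force: 59.5
```

```bash
python3 -m handwheel '[{"translation":[0,0,-0.02],"angular":[0,0,0],"hand":1},{"translation":[0,0,-0.04],"angular":[0,0,-5.7],"hand":1},{"translation":[0,0,-0.04],"angular":[0,0,-5.7],"hand":1},{"translation":[0,0,-0.04],"angular":[0,0,-5.7],"hand":1},{"translation":[0,0,-0.04],"angular":[0,0,-5.7],"hand":1},{"translation":[0,0,-0.04],"angular":[0,0,-5.7],"hand":1},{"translation":[0,0,-0.04],"angular":[0,0,-5.7],"hand":1},{"translation":[0,0,0],"angular":[0,0,0],"hand":1}]' 
python3 -m handwheel '[{"translation":[0.031,0.012,0],"angular":[0,0,0],"hand":1},{"translation":[0.031,0.012,0],"angular":[0,0,0],"hand":1},{"translation":[0.031,0.012,0],"angular":[0,0,0],"hand":1},{"translation":[0.031,0.012,0],"angular":[0,0,0],"hand":1},{"translation":[0.031,0.012,0],"angular":[0,0,0],"hand":1},{"translation":[0.031,0.012,0],"angular":[0,0,0],"hand":1},{"translation":[0.031,0.012,0],"angular":[0,0,0],"hand":1},{"translation":[0.031,0.012,0],"angular":[0,0,0],"hand":1},{"translation":[0.031,0.012,0],"angular":[0,0,0],"hand":1},{"translation":[0.031,0.012,0],"angular":[0,0,0],"hand":1}]' 
python3 -m handwheel '[{"translation":[0,0,0],"angular":[0,0,0],"hand":1},{"translation":[0,0,0],"angular":[0,0,0],"hand":1},{"translation":[0,0,0],"angular":[0,0,0],"hand":1}]'
python3 - <<'E'
from h import *
st,C,i=snap("wrist","w2"); print(st["position"],yawx(st),quat(st["ee_rot"]).as_matrix()[:,2])
np.savez("w2.npz",p=st["position"],q=st["ee_rot"])
E
```

```text
clock: 3.73
position: [0.4483, -0.2573, 0.2913]
ee_rot: [0.008, 0.651, 0.759, 0.0]
contact_force: [1.0, -0.4, -1.5]
width: 0.0173
gripper_force: 59.4
clock: 4.57
position: [0.5169, 0.0712, 0.2819]
ee_rot: [-0.001, 0.652, 0.758, -0.001]
contact_force: [0.1, -0.7, -1.8]
width: 0.0172
gripper_force: 59.2
clock: 4.82
position: [0.5168, 0.0692, 0.2821]
ee_rot: [-0.001, 0.652, 0.758, -0.001]
contact_force: [-0.8, 0.2, -2.7]
width: 0.017
gripper_force: 59.3
[0.51681438 0.0692375  0.28214959] 98.61056763863833 [-0.00223812 -0.00106079 -0.99999693]
```

View pics/w2.png

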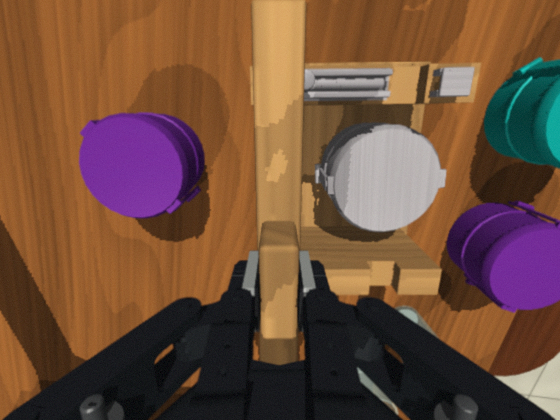

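The view shows the held bar in the centre strip. The left panel is at the top with the bolt track at (305..390,83) and the keeper at (455,82). The notch is near x of 415..430. The right panel is at the bottom, with its notch at about (383,270). I'll enlarge both panels.

```bash
python3 - <<'E'
import cv2,numpy as np
i=cv2.imread("pics/w2.png")
a=cv2.resize(i[55:115,300:485],None,fx=4,fy=4,interpolation=cv2.INTER_CUBIC);b=cv2.resize(i[225:310,300:485],None,fx=4,fy=4,interpolation=cv2.INTER_CUBIC)
cv2.imwrite("pics/c2.png",np.vstack([a,b]))
E
```

```text
(no output)
```

View pics/c2.png

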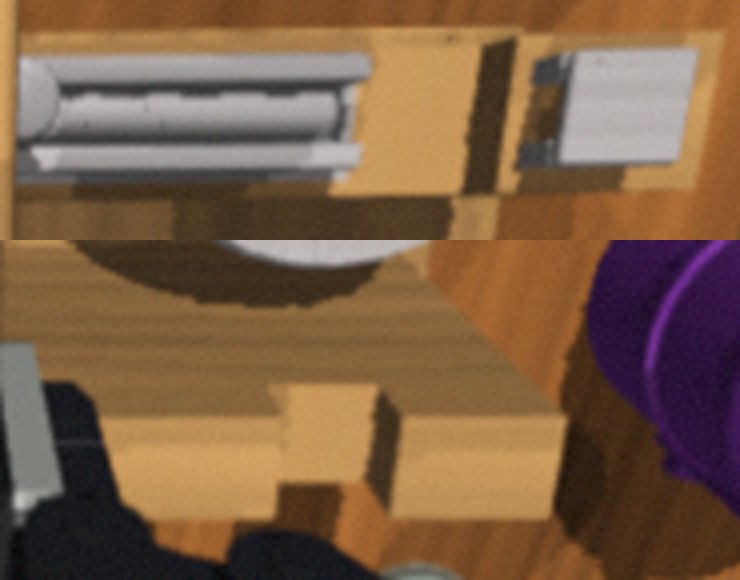

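```bash
python3 - <<'E'
from h import *
d=np.load("w2.npz"); st=dict(position=d["p"],ee_rot=d["q"]); C=cam("wrist",st)
T=lambda p:np.array(p)/4+[299.6,54.6]
B=lambda p:np.array(p)/4+[299.6,224.6-60]
feat=[(B,(283,415),.139,(-16,-85)),(B,(277,516),.139,(-16,-117)),(B,(401,414),.139,(16,-85)),(B,(390,520),.139,(16,-117)),(B,(567,415),.139,(60,-85)),(B,(552,520),.139,(60,-117)),
(T,(723,31),.139,(60,117)),(T,(695,190),.139,(60,85)),(T,(519,36),.139,(16,117)),(T,(497,192),.139,(16,85)),
(T,(698,49),.157,(45,112)),(T,(676,163),.157,(45,90)),(T,(577,49),.157,(20,112)),(T,(558,162),.157,(20,90))]
W=np.array([plane(C,f(p),z)[0] for f,p,z,_ in feat]); M=np.array([m for *_,m in feat])/1000
def fit(W,M):
    a=W-W.mean(0);b=M-M.mean(0); th=np.arctan2((b[:,0]*a[:,1]-b[:,1]*a[:,0]).sum(),(a*b).sum())
    R2=np.array([[np.cos(th),-np.sin(th)],[np.sin(th),np.cos(th)]]); t=W.mean(0)-R2@M.mean(0); return th,R2,t
th,R2,t=fit(W,M); print("yaw",np.degrees(th),"org",t); print(((W-t)@R2-M).round(4)*1000)
inr=lambda uv,z:((plane(C,uv,z)-t)@R2*1000).round(1)
print("handle right edge",inr(T((60,97)),.195),"circle c",inr(T((33,97)),.195),"tip",inr(T((340,115)),.152))
zb=st["position"][2]-.0239
rel=lambda uv,z:(np.c_[plane(C,uv,z)-st["position"][:2],np.zeros(len(uv))]@quat(st["ee_rot"]).as_matrix()*1000).round(1)[:,:2]
print("bar",rel([[253.5,10],[305,10],[258,200],[301,200]],zb+.018),"grip far",rel([[262,222],[297,222]],zb+.052))
print("TCP in rack",(st["position"][:2]-t)@R2, "dtool to seat", delta(st,[*t,st["position"][2]]), "tool x yaw err",yawx(st)-90-np.degrees(th))
E
```

```text
yaw 9.12301814872256 org [0.62968868 0.0855305 ]
[[-0.2  1.2]
 [ 0.8  1.4]
 [-0.6  1.4]
 [ 0.2  0. ]
 [-0.4  0.9]
 [ 0.7 -0. ]
 [-0.5 -0.7]
 [ 0.2 -0.7]
 [ 0.4 -0.9]
 [ 0.5 -0.5]
 [-0.6 -1.1]
 [-0.7 -0.5]
 [ 0.2 -0.6]
 [-0.   0.1]]
handle right edge [[-88.1 100.8]] circle c [[-92.9 100.8]] tip [[-24.5 100.1]]
bar [[119.2 -10.9]
 [119.1  11. ]
 [ 34.7 -10.9]
 [ 34.7  11.4]] grip far [[35.7 -6.9]
 [35.7  7.4]]
TCP in rack [-0.11402979  0.00180986] dtool to seat [-0.0008  0.114  -0.0003] tool x yaw err -0.5124505100842303
```

```bash
python3 -m handwheel '[{"translation":[0,0.0285,0],"angular":[0,0,-0.5],"hand":1},{"translation":[-0.0008,0.0285,0],"angular":[0,0,0],"hand":1},{"translation":[0,0.0285,0],"angular":[0,0,0],"hand":1},{"translation":[0,0.0285,0],"angular":[0,0,0],"hand":1},{"translation":[0,0,0],"angular":[0,0,0],"hand":1},{"translation":[0,0,0.025],"angular":[0,0,0],"hand":1},{"translation":[0,0,0.025],"angular":[0,0,0],"hand":1},{"translation":[0,0,0.025],"angular":[0,0,0],"hand":1},{"translation":[0,0,0.015],"angular":[0,0,0],"hand":1},{"translation":[0,0,0],"angular":[0,0,0],"hand":1}]'
python3 -m handwheel '[{"translation":[0,0,0],"angular":[0,0,0],"hand":1},{"translation":[0,0,0],"angular":[0,0,0],"hand":1},{"translation":[0,0,0],"angular":[0,0,0],"hand":1}]'
python3 - <<'E'
from h import *
st,C,i=snap("wrist","w3"); snap("top","top3"); snap("scene","scene3")
t=np.array([.62969,.08553]); print(st["position"],delta(st,[*t,.1449]),yawx(st)-90-9.12,quat(st["ee_rot"]).as_matrix()[:,2])
E
```

```text
clock: 5.7
position: [0.627, 0.0846, 0.1888]
ee_rot: [-0.003, 0.65, 0.76, -0.003]
contact_force: [-0.3, -0.3, -2.2]
width: 0.0169
gripper_force: 59.6
clock: 5.95
position: [0.6312, 0.0859, 0.1952]
ee_rot: [0.001, 0.649, 0.761, 0.001]
contact_force: [1.1, 0.2, -1.6]
width: 0.017
gripper_force: 59.6
[0.63120975 0.08594375 0.19520665] [-0.0001 -0.0017  0.0503] -0.07611814915315485 [ 3.51957882e-03 -7.18582049e-05 -9.99993804e-01]
```

View pics/w3.png

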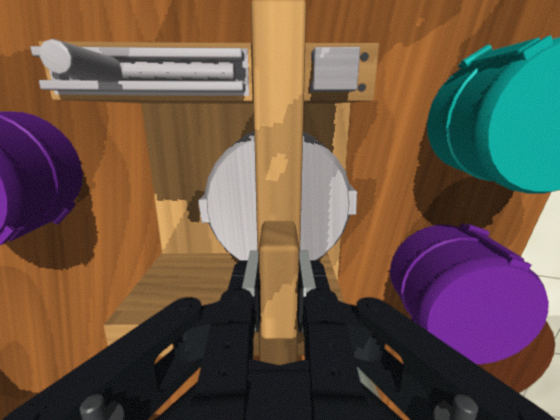

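The bar sits between the track end at (250,72) and the keeper's near edge at (313,68). The bolt handle top is at about (57,55). I'll check the x offset and the handle position from these.

```bash
python3 - <<'E'
from h import *
st=manip.get_state(); C=cam("wrist",st)
print(st["position"])
rel=lambda uv,z:(np.c_[plane(C,uv,z)-st["position"][:2],np.zeros(len(uv))]@quat(st["ee_rot"]).as_matrix()*1000).round(1)[:,:2]
print("track end, cheeks",rel([[248.5,52],[248.5,87]],.154)); print("keeper near/far",rel([[313,68],[360,68]],.157)); 
print("panel far",rel([[377,60]],.139)); print("handle",rel([[57,55]],.195))
print("R panel near corner",rel([[108,325]],.139),"tiffin",rel([[279,203]],.115))
E
```

```text
[0.63077864 0.08640368 0.19470596]
track end, cheeks [[108.8 -16.6]
 [ 91.1 -17.2]]
keeper near/far [[100.5  18.7]
 [100.4  44.5]]
panel far [[106.8  58.7]]
handle [[100.6 -93.7]]
R panel near corner [[ -84.8 -136. ]] tiffin [[9.5 0.3]]
```

```bash
python3 -m handwheel '[{"translation":[0,-0.0012,0.01],"angular":[0,0,0],"hand":1},{"translation":[0,0,0.01],"angular":[0,0,0],"hand":1},{"translation":[0,0,0.01],"angular":[0,0,0],"hand":1},{"translation":[0,0,0.007],"angular":[0,0,0],"hand":1},{"translation":[0,0,0.005],"angular":[0,0,0],"hand":1},{"translation":[0,0,0],"angular":[0,0,0],"hand":1},{"translation":[0,0,0],"angular":[0,0,0],"hand":1},{"translation":[0,0,0],"angular":[0,0,0],"hand":1}]'
```

```text
clock: 6.77
position: [0.6293, 0.0863, 0.1515]
ee_rot: [0.0, 0.649, 0.761, 0.0]
contact_force: [0.1, 0.5, -1.7]
width: 0.0167
gripper_force: 59.7
```

```bash
python3 -m handwheel '[{"translation":[0,0,0.003],"angular":[0,0,0],"hand":1},{"translation":[0,0,0.002],"angular":[0,0,0],"hand":1},{"translation":[0,0,0.0015],"angular":[0,0,0],"hand":1},{"translation":[0,0,0],"angular":[0,0,0],"hand":1},{"translation":[0,0,0],"angular":[0,0,0],"hand":1}]'
```

```text
clock: 7.18
position: [0.629, 0.0863, 0.1449]
ee_rot: [0.0, 0.649, 0.761, 0.0]
contact_force: [-0.0, 0.1, -1.4]
width: 0.0173
gripper_force: 59.8
```

```bash
python3 -m handwheel '[{"translation":[0,0,0.0008],"angular":[0,0,0],"hand":1},{"translation":[0,0,0.0007],"angular":[0,0,0],"hand":1},{"translation":[0,0,0],"angular":[0,0,0],"hand":1},{"translation":[0,0,0],"angular":[0,0,0],"hand":1}]'
```

```text
clock: 7.52
position: [0.629, 0.0863, 0.1449]
ee_rot: [0.001, 0.649, 0.761, 0.0]
contact_force: [-2.6, -0.3, 5.6]
width: 0.0167
gripper_force: 60.8
```

```bash
python3 -m handwheel '[{"translation":[0,0,-0.001],"angular":[0,0,0],"hand":0},{"translation":[0,0,0],"angular":[0,0,0],"hand":0},{"translation":[0,0,0],"angular":[0,0,0],"hand":0},{"translation":[0,0,0],"angular":[0,0,0],"hand":0},{"translation":[0,0,0],"angular":[0,0,0],"hand":0},{"translation":[0,0,0],"angular":[0,0,0],"hand":0},{"translation":[0,0,0],"angular":[0,0,0],"hand":0},{"translation":[0,0,0],"angular":[0,0,0],"hand":0}]'
python3 -m handwheel '[{"translation":[0,0,-0.015],"angular":[0,0,0],"hand":0},{"translation":[0,0,-0.025],"angular":[0,0,0],"hand":0},{"translation":[0,0,-0.025],"angular":[0,0,0],"hand":0},{"translation":[0,0,-0.025],"angular":[0,0,0],"hand":0},{"translation":[0,-0.03,-0.015],"angular":[0,0,0],"hand":0},{"translation":[0,-0.03,0],"angular":[0,0,0],"hand":0},{"translation":[0,0,0],"angular":[0,0,0],"hand":0},{"translation":[0,0,0],"angular":[0,0,0],"hand":0},{"translation":[0,0,0],"angular":[0,0,0],"hand":0}]'
python3 - <<'E'
from h import *
st,C,i=snap("wrist","w4"); np.savez("w4.npz",p=st["position"],q=st["ee_rot"]);print(st["position"],yawx(st))
E
```

```text
clock: 8.18
position: [0.629, 0.0863, 0.1442]
ee_rot: [0.0, 0.649, 0.761, -0.0]
contact_force: [-0.4, 0.4, 0.1]
width: 0.0855
gripper_force: 0.0
clock: 8.93
position: [0.5701, 0.0768, 0.2495]
ee_rot: [0.0, 0.649, 0.761, 0.0]
contact_force: [0.4, -0.4, -0.2]
width: 0.085
gripper_force: 0.0
[0.57014172 0.07682899 0.24948372] 99.07832122054369
```

View pics/w4.png

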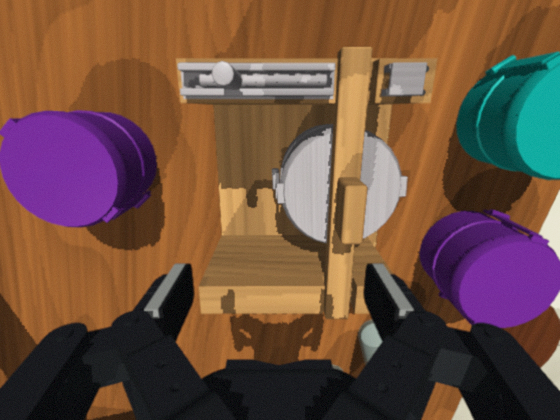

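The bar lies across both panels with its ends in the notches, from (355,48) to (338,318). It lies between the track end (335) and the keeper (390). The handle top is at about (224,72). Next I'll measure the handle and the bar seating.

```bash
python3 - <<'E'
from h import *
d=np.load("w4.npz"); st=dict(position=d["p"],ee_rot=d["q"]); C=cam("wrist",st)
t=np.array([.62969,.08553]); th=np.radians(9.12); R2=np.array([[np.cos(th),-np.sin(th)],[np.sin(th),np.cos(th)]])
inr=lambda uv,z:((plane(C,uv,z)-t)@R2*1000).round(1)
print("handle",inr([[224,71.5]],.195),"bar ends",inr([[341,48],[369.5,48],[327,317],[350,319]],.139),"keeper",inr([[390,62],[423.5,63],[390,94],[424,94]],.157))
h=plane(C,[[224,71.5]],.195)[0]; print("delta",delta(st,[*h,.166]))
E
```

```text
handle [[-93.1 101.4]] bar ends [[ -13.1  123.3]
 [   8.4  123.2]
 [ -11.2 -121. ]
 [  12.3 -123.4]] keeper [[ 18.9 111.3]
 [ 42.6 110.4]
 [ 21.5  90.1]
 [ 46.3  90. ]]
delta [ 0.1005 -0.0331  0.0834]
```

```bash
python3 -m handwheel '[{"translation":[0.025,-0.0083,0],"angular":[0,0,0],"hand":0},{"translation":[0.025,-0.0083,0],"angular":[0,0,0],"hand":0},{"translation":[0.025,-0.0083,0],"angular":[0,0,0],"hand":0},{"translation":[0.0255,-0.0083,0],"angular":[0,0,0],"hand":0},{"translation":[0,0,0],"angular":[0,0,0],"hand":0},{"translation":[0,0,0.025],"angular":[0,0,0],"hand":0},{"translation":[0,0,0.025],"angular":[0,0,0],"hand":0},{"translation":[0,0,0.02],"angular":[0,0,0],"hand":0},{"translation":[0,0,0.0125],"angular":[0,0,0],"hand":0},{"translation":[0,0,0],"angular":[0,0,0],"hand":0}]'
python3 -m handwheel '[{"translation":[0,0,0],"angular":[0,0,0],"hand":0},{"translation":[0,0,0],"angular":[0,0,0],"hand":1},{"translation":[0,0,0],"angular":[0,0,0],"hand":1},{"translation":[0,0,0],"angular":[0,0,0],"hand":1},{"translation":[0,0,0],"angular":[0,0,0],"hand":1},{"translation":[0,0,0],"angular":[0,0,0],"hand":1},{"translation":[0,0,0],"angular":[0,0,0],"hand":1},{"translation":[0,0,0],"angular":[0,0,0],"hand":1}]' 40
python3 - <<'E'
from h import *
st=manip.get_state(); t=np.array([.62969,.08553]); th=np.radians(9.12); R2=np.array([[np.cos(th),-np.sin(th)],[np.sin(th),np.cos(th)]])
print((st["position"][:2]-t)@R2,yawx(st)-99.12)
E
```

```text
clock: 9.82
position: [0.5199, 0.1703, 0.1632]
ee_rot: [-0.002, 0.649, 0.761, -0.003]
contact_force: [0.0, 0.1, -0.5]
width: 0.0855
gripper_force: 0.0
clock: 10.48
position: [0.5212, 0.1708, 0.1673]
ee_rot: [0.0, 0.649, 0.761, 0.0]
contact_force: [0.6, -1.3, 2.6]
width: 0.0127
gripper_force: 38.9
[-0.09363907  0.10142874] -0.03003910446832947
```

```bash
python3 -m handwheel '[{"translation":[0,0.008,0],"angular":[0,0,0],"hand":1},{"translation":[0,0.012,0],"angular":[0,0,0],"hand":1},{"translation":[0,0.012,0],"angular":[0,0,0],"hand":1},{"translation":[0,0.01,0],"angular":[0,0,0],"hand":1},{"translation":[0,0.008,0],"angular":[0,0,0],"hand":1},{"translation":[0,0.004,0],"angular":[0,0,0],"hand":1},{"translation":[0,0,0],"angular":[0,0,0],"hand":1},{"translation":[0,0,0],"angular":[0,0,0],"hand":1}]'
python3 -m handwheel '[{"translation":[0,0.002,0],"angular":[0,0,0],"hand":1},{"translation":[0,0.002,0],"angular":[0,0,0],"hand":1},{"translation":[0,0.002,0],"angular":[0,0,0],"hand":1},{"translation":[0,0,0],"angular":[0,0,0],"hand":1},{"translation":[0,0,0],"angular":[0,0,0],"hand":1}]'
```

```text
clock: 11.15
position: [0.5767, 0.1797, 0.1673]
ee_rot: [0.001, 0.649, 0.761, 0.001]
contact_force: [1.7, -0.7, 3.4]
width: 0.0126
gripper_force: 39.4
clock: 11.57
position: [0.5805, 0.1803, 0.1673]
ee_rot: [0.0, 0.649, 0.761, 0.0]
contact_force: [-0.5, 0.0, 6.0]
width: 0.0129
gripper_force: 39.6
```

```bash
python3 -m handwheel '[{"translation":[0,0.001,0],"angular":[0,0,0],"hand":1},{"translation":[0,0.001,0],"angular":[0,0,0],"hand":1},{"translation":[0,0,0],"angular":[0,0,0],"hand":1},{"translation":[0,0,0],"angular":[0,0,0],"hand":1}]'
```

```text
clock: 11.9
position: [0.5822, 0.1806, 0.1673]
ee_rot: [0.0, 0.649, 0.761, -0.0]
contact_force: [-1.3, -0.1, 5.7]
width: 0.0125
gripper_force: 39.7
```

```bash
python3 -m handwheel '[{"translation":[0,0.001,0],"angular":[0,0,0],"hand":1},{"translation":[0,0.001,0],"angular":[0,0,0],"hand":1},{"translation":[0,0,0],"angular":[0,0,0],"hand":1},{"translation":[0,0,0],"angular":[0,0,0],"hand":1}]'
python3 -m handwheel '[{"translation":[0,0.001,0],"angular":[0,0,0],"hand":1},{"translation":[0,0.001,0],"angular":[0,0,0],"hand":1},{"translation":[0,0,0],"angular":[0,0,0],"hand":1},{"translation":[0,0,0],"angular":[0,0,0],"hand":1}]'
```

```text
clock: 12.23
position: [0.5823, 0.1806, 0.1673]
ee_rot: [-0.001, 0.649, 0.761, -0.002]
contact_force: [-4.7, -0.5, 8.1]
width: 0.0128
gripper_force: 40.0
clock: 12.57
position: [0.5824, 0.1806, 0.1673]
ee_rot: [-0.002, 0.649, 0.761, -0.003]
contact_force: [-9.0, -2.5, 11.2]
width: 0.0128
gripper_force: 40.4
```

```bash
python3 -m handwheel '[{"translation":[0,-0.003,0],"angular":[0,0,0],"hand":1},{"translation":[0,0,0],"angular":[0,0,0],"hand":1},{"translation":[0,0,0],"angular":[0,0,0],"hand":0},{"translation":[0,0,0],"angular":[0,0,0],"hand":0},{"translation":[0,0,0],"angular":[0,0,0],"hand":0},{"translation":[0,0,0],"angular":[0,0,0],"hand":0},{"translation":[0,0,0],"angular":[0,0,0],"hand":0},{"translation":[0,0,0],"angular":[0,0,0],"hand":0},{"translation":[0,0,0],"angular":[0,0,0],"hand":0}]'
python3 -m handwheel '[{"translation":[0,0,-0.015],"angular":[0,0,0],"hand":0},{"translation":[0,0,-0.025],"angular":[0,0,0],"hand":0},{"translation":[0,0,-0.03],"angular":[0,0,0],"hand":0},{"translation":[-0.03,0,-0.02],"angular":[0,0,0],"hand":0},{"translation":[-0.035,0,0],"angular":[0,0,0],"hand":0},{"translation":[-0.035,0,0],"angular":[0,0,0],"hand":0},{"translation":[0,0,0],"angular":[0,0,0],"hand":0},{"translation":[0,0,0],"angular":[0,0,0],"hand":0},{"translation":[0,0,0],"angular":[0,0,0],"hand":0}]'
python3 - <<'E'
from h import *
st,C,i=snap("wrist","w5"); np.savez("w5.npz",p=st["position"],q=st["ee_rot"]);print(st["position"],yawx(st))
E
```

```text
clock: 13.32
position: [0.5833, 0.1808, 0.1666]
ee_rot: [-0.0, 0.649, 0.761, -0.0]
contact_force: [-0.7, 0.2, 0.3]
width: 0.0852
gripper_force: 0.0
clock: 14.07
position: [0.5989, 0.0822, 0.2566]
ee_rot: [-0.0, 0.649, 0.761, 0.0]
contact_force: [1.0, 0.4, -0.0]
width: 0.0854
gripper_force: 0.0
[0.59890561 0.08222974 0.25662076] 99.04425828540985
```

View pics/w5.png

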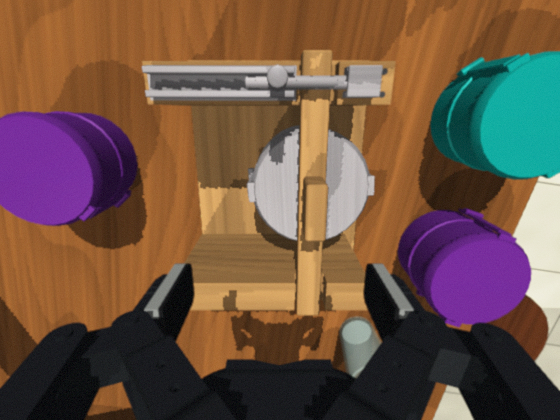

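The rod now runs across the bar's end into the keeper at (363,81), and the handle is at (277,75). The tiffin is still standing. I'll check the bolt travel.

```bash
python3 - <<'E'
from h import *
d=np.load("w5.npz"); st=dict(position=d["p"],ee_rot=d["q"]); C=cam("wrist",st)
t=np.array([.62969,.08553]); th=np.radians(9.12); R2=np.array([[np.cos(th),-np.sin(th)],[np.sin(th),np.cos(th)]])
inr=lambda uv,z:((plane(C,uv,z)-t)@R2*1000).round(1)
print("handle",inr([[277,75]],.195),"keeper",inr([[348,80],[382,80]],.157),"bar",inr([[303,51],[331,51],[297,313],[320,314]],.139))
E
```

```text
handle [[-32. 101.]] keeper [[ 20.7 101.1]
 [ 46.  101. ]] bar [[ -12.   123.4]
 [   9.8  123.4]
 [ -12.2 -120.7]
 [  11.7 -122. ]]
```

The handle is at rack x of -32 to -33 mm, which matches full travel, and it had hit the end stop. The robot is clear of everything, so I'm handing in.

```bash
python3 -c "
from rig import manip
print(manip.sign_off())"
```

```text
the job is handed in; nothing more can be done
None
```

The job is handed in: the bar lies down in both notches and is released, the bolt is pushed to its end stop in the keeper, the tiffin is still standing, and nothing touched the tumblers, jar or pan.

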